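# Lock the lathe spindle and hold the collet open

## Task

Lock the little carving lathe's spindle: take the pin with the plain cylindrical steel head out of the wooden tool block and push it fully home into the hole on top of the headstock, then let go of it; the ball-headed pin and the awl stay in the block. Then press the sprung collet lever down with the fingers until its arm lies level, which opens the collet, and finish while still holding it level there; never push it on down to its bottom stop, as that would throw the bead blank out.

Things in the scene. Friction and masses are not known exactly. Their poses are not given: they have to be found in the camera images.
- lathe: fixed bench lathe; origin on the bench under the lock hole, z up. Headstock: block 90 x 90 mm, flat steel top 125 mm up. Grey bed 130 mm wide, 35 mm high, runs to +y 335 mm with the chuck (115 mm high), wooden bead blank and tailstock (120 mm high). Wooden pulley (119 mm high) sticks out 68 mm to -y. The collet lever sticks out to -x.
- lock_hole (a point): centre of the mouth of the lock hole in the middle of the headstock's flat top, 125 mm above the bench: vertical, 11.5 mm across, 45 mm deep, mouth chamfered 2 mm. Nothing stands on the top around it.
- lock_pin: loose steel pin, about 80 g, upright in one hole of the block. Origin at the foot of its shank, z up to the head. Shank 10 mm diameter, 42 mm long, foot tapered over 4 mm; then a plain cylindrical head 18 mm diameter, 34 mm tall, its underside a flat shoulder. Home: shoulder on the headstock top. In the block the shoulder is 12 mm above the block top.
- pin_shoulder (a point): point on the lock pin's axis at the underside of its head, 42 mm above its foot.
- tool_block: fixed dark wooden block 80 x 180 x 50 mm high, origin at the centre of its underside, z up. Three vertical holes in a row along its y, at -58, 0 and +58 mm, 12 mm across, 30 mm deep, hold the lock pin, ball pin and awl in any order. Fingers best go on the block +x and -x sides of a head.
- ball_pin: loose pin with the same shank but a ball head 28 mm across, in another hole of the block; its top is 44 mm above the block. Origin at the foot. Stays where it is.
- awl: loose tool with the same shank and a long wooden handle 18 to 28 mm thick, 82 mm tall, in another hole of the block; its top is 94 mm above the block. Origin at the foot. Stays where it is.
- collet_lever (a joint): angle of the collet lever, rad: 0 at rest (arm slopes 12 degrees up away from the headstock), 0.21 arm level (collet open), 0.42 bottom stop. A spring returns it to 0: pressed at the pad it takes about 4 N to start, 7 to 8 N at level and 11 N at the stop.
- lever_arm: the lever's steel arm 14 mm wide and 8 mm thick, with a dark wooden pad 42 x 40 mm, 12 mm thick, at its outer end. Origin on the hinge axis; the arm runs along its -x; its pad is centred 110 mm out.
- lever_pad (a point): centre of the top face of the lever's pad, 110 mm from the hinge axis along the arm and 6 mm above the arm's centre line; at rest 129 mm above the bench, 106 mm with the arm level.
- lever_hinge (a point): middle of the lever's hinge axis, which runs along the lathe's y; fixed on the headstock's front side 58 mm to the lathe's -x from the lock hole's axis, 100 mm above the bench.
Mind the look-alikes: they are no part of the job. Leave any orange look-alike of the lock_pin alone.

How it is judged (in metres and radians):
On the way, in this order (a step that is already met when the one before it is completed fails the run):
1. the lock pin is fully home in the headstock's lock hole and let go, with the lever not yet pressed (horizontal distance between pin_shoulder and lock_hole below 0.004 m and z of pin_shoulder in the frame of lock_hole below 0.003 m and angle between the z axis of lock_pin and the z axis of lathe, either way round below 0.08 rad and contact force between the fingers and lock_pin below 0.2 N and value of joint collet_lever below 0.1 rad), for 0.2 s.
2. the fingers hold the lever level (value of joint collet_lever between 0.15 and 0.27 rad and contact force between the fingers and lever_arm above 4 N), for 0.2 s.
At the end, for the whole second after the job is handed in: The lock pin is home in the lock hole (shoulder within 3 mm of the headstock's top, 4 mm of the hole's axis, within 0.08 rad of upright) and not touched by the fingers; the lever stands within 0.06 rad of level (joint 0.15 to 0.27), still, and the fingers bear on it with more than 4 N (all of step 2 and horizontal distance between pin_shoulder and lock_hole below 0.004 m and z of pin_shoulder in the frame of lock_hole below 0.003 m and angle between the z axis of lock_pin and the z axis of lathe, either way round below 0.08 rad and contact force between the fingers and lock_pin below 0.2 N and velocity of joint collet_lever between -0.05 and 0.05 rad/s); the arm keeps its last pose, push and grip.
It fails at once if the lever is pushed down to its bottom stop (joint above 0.38) (value of joint collet_lever above 0.38 rad).
It fails at once if the ball pin is taken out of its place (moved over 20 mm) (distance of ball_pin from where it was at the start of the episode above 0.02 m).
It fails at once if the awl is taken out of its place (moved over 20 mm) (distance of awl from where it was at the start of the episode above 0.02 m).
It also fails if it takes over 45 s, if anything falls off the work surface, if the arm or the gripper's body presses on something with over 40 N, if the wrist force passes 120 N, or if a joint passes its speed limit or range.

## Robot

A 6-joint arm with a two-finger parallel gripper is mounted at the origin on the work surface. World frame = base frame: x ahead of the robot, y to its left, z up, the work surface at z = 0. Lengths are in mm, angles in degrees, forces in N, time in s.
With the tool pointing down it reaches from about 350 to 850 mm from the base axis. Payload 8.1 kg.
Tool frame: the origin (TCP) lies at the very end of the fingers, on their centre line; the grasp point (between the pads) lies 19 mm behind it (r.grasp_offset is the distance from the TCP to the grasp point, in mm); z points along the fingers, y is the line along which they close (so a half turn about z gives the same grasp; the last joint's range is limited). The gripper opens to 85 mm and grips with 20 to 120 N. Pads are 22 mm wide; open, the fingers measure 114 mm over their backs; the gripper's body (76 mm by 85 mm) begins 54 mm behind the grasp point. The pads swing forward as they close: fully open they stand 13 mm farther back than shut.
Start: joints at [59.737, 7.471, 85.268, -0, 87.261, -4.893], TCP at [257.063, 542.147, 194.792] pointing down, gripper open.
Joint ranges: [-169.43, 169.43], [-51.17, 129.36], [1.28, 143.12], [-76.62, 256.62], [0, 156.53], [-152.29, 152.29]. Speed limits (degrees/s): [136.94, 136.94, 159.86, 180, 180, 180].

## Interface

Orientations are given as [roll, pitch, yaw] about the fixed x, y, z axes, in that order (R = Rz(yaw) Ry(pitch) Rx(roll)).
In Python, from bench import r gives the robot as it stands.
- The arm moves only by the tool carry_out, never from a script. Its argument "commands" is a list of rows, each an object with "jaw": the finger opening in m, from 0 to 0.0854; "translation": the shift along the tool's x, y, z in m, a list of three; "spin": the turn about the tool's z in rad. A call has exactly 8 rows; each row shifts and turns the commanded pose from where the row before left it, along the tool's axes as they then stand; what a row does not reach is not made up. A row lasts 1/12 s, in which the tool goes at most 41.7 mm and 7.16 degrees, less where a joint would pass 70% of its speed; a pose out of reach is approached as far as the arm can. A call is refused whole if a number of a shift passes 0.0417 or a number of a turn 0.125, either way. A call with a gripper value outside its range is refused whole. The fingers move at their own pace and stop on an object; "squeeze" is the grip in N (left out, the last holds). Time passes only in rows, so rows that do not move let the fingers close, or fill a call up. It gives the time, the measured TCP pose, the force, the opening and the grip force at its end, in the units of the state.
- r.sense(): the state, without advancing time (a new reading comes with each control period).
- r.snapshot(name): name is "scene" or "top" or "wrist"; returns a dict with "pixels" (400x640x3 uint8, blue, green, red), "K" (3x3 intrinsics, pixels), "extrinsics" (4x4, takes a point from camera to world coordinates). Camera axes: x right, y down, z forward; pixel columns grow to the right and rows downward; lengths in mm; the calibration is good to about 2 mm. A picture is of the moment at which its call begins. There is no depth.
- r.hand_in(): hands the job in; it is judged then, once.
Trained networks look in a picture, given as the dict that the camera call returned (one of the last four; its "shot" number tells which), for a name from the list of things; names that differ only in an ending like _2 or _b are one class to them, and where a whole thing is asked for, a point or a joint stands for the part that bears it (a point fixed in the world has none). Each returns a list of dicts, best first, with "score" (0 to 1); they miss things now and then, are a little off and sometimes report something else, mostly with a low value. They report only what shows in the picture. A call takes as long as a camera call. They do not tell look-alikes from the thing itself.
- r.spot_in(picture, target): "xy" ([column, row] in pixels, amid what is visible of it).
- r.regions_of(picture, target): "pixels" (400x640 bool, what is visible of it) and "xy" ([column, row] in pixels, amid what is visible of it).
- r.landmark_of(picture, target): "xy" ([column, row] in pixels: a listed point, or the origin of a listed thing).
The state is a dict: "time": time; "joint_pos": joint angles; "qd": joint speeds; "joint_efforts": joint torques, N m; "tool_pos": TCP position; "tcp_rot": TCP orientation; "ft_force": force on the tool from outside, world axes, zero at the start; "wrist_torque": the same for the moment, N m; "finger_gap": finger opening in mm; "grip_force": force on a finger pad.
Only numpy, scipy, OpenCV 4.12 (cv2) and the standard library are available. Lean on these libraries where they do the work, as an engineer would, in place of code of your own. Each camera call takes 0.05 s, during which the arm holds its last target. There are 200 camera calls.

## Working session

There is one attempt and no reset: what is moved stays moved. The work goes in short steps, Python scripts to look and compute and a tool call to move; the robot and the scene stay as the last step left them, time stands still between calls to the robot, and variables do not carry over. Pictures are saved under pics/ and viewed, at most 11 in all, crops included, and the job is handed in when it is done.

Besides the shell and the picture viewer there is one more tool, called after "Emit:" by a JSON object that holds its "op" and its "data". carry_out: Moves the arm, as the interface text tells. Its arguments: {"type":"object","properties":{"commands":{"type":"array","items":{"type":"object","properties":{"jaw":{"type":"number"},"translation":{"type":"array","items":{"type":"number"}},"spin":{"type":"number"}}}},"squeeze":{"type":"number"}},"required":["commands"]}

```bash
mkdir -p pics; cat > h.py <<'E'
import numpy as np, cv2
from bench import r
def ray(p,uv):
    E=np.array(p["extrinsics"]);d=np.linalg.inv(p["K"])@[uv[0],uv[1],1.];d=E[:3,:3]@d
    return E[:3,3],d/np.linalg.norm(d)
def tri(obs):
    A=np.zeros((3,3));b=np.zeros(3);R=[ray(*o) for o in obs]
    for c,d in R:
        M=np.eye(3)-np.outer(d,d);A+=M;b+=M@c
    X=np.linalg.solve(A,b)
    return X,[float(np.linalg.norm(np.cross(d,X-c))) for c,d in R]
def atz(p,uv,z):
    c,d=ray(p,uv);return c+d*(z-c[2])/d[2]
def proj(p,X):
    E=np.linalg.inv(np.array(p["extrinsics"]));q=np.array(p["K"])@(E[:3,:3]@np.array(X)+E[:3,3]);return q[:2]/q[2]
E
python3 - <<'E'
from h import *
np.set_printoptions(precision=1,suppress=True)
P={n:r.snapshot(n) for n in("scene","top","wrist")}
for n,p in P.items(): cv2.imwrite(f"pics/{n}0.png",p["pixels"])
for t in["lock_pin","pin_shoulder","lock_hole","lever_pad","lever_hinge","ball_pin","awl","tool_block","lathe"]:
    for n,p in P.items():
        print(t,n,[(np.round(d["xy"],1).tolist(),round(d["score"],2)) for d in r.landmark_of(p,t)[:4]])
print(r.sense())
E
```

```text
lock_pin scene [([283.9, 336.3], 0.77), ([176.9, 277.9], 0.64), ([235.6, 293.0], 0.5)]
lock_pin top [([400.1, 173.7], 0.57), ([416.0, 269.7], 0.54), ([398.8, 218.6], 0.53)]
lock_pin wrist []
pin_shoulder scene [([170.1, 264.0], 0.68), ([283.3, 327.3], 0.56), ([233.5, 280.1], 0.54)]
pin_shoulder top [([406.5, 170.3], 0.63), ([420.1, 271.0], 0.57), ([404.1, 213.6], 0.45), ([399.3, 218.2], 0.22)]
pin_shoulder wrist []
lock_hole scene [([426.7, 171.8], 0.92)]
lock_hole top [([240.1, 134.7], 0.89)]
lock_hole wrist []
lever_pad scene [([375.6, 131.3], 0.96)]
lever_pad top [([210.5, 204.4], 0.66)]
lever_pad wrist []
lever_hinge scene [([401.2, 168.4], 0.69)]
lever_hinge top [([230.6, 160.1], 0.62)]
lever_hinge wrist []
ball_pin scene [([202.7, 307.3], 0.8), ([399.8, 165.5], 0.45)]
ball_pin top [([423.2, 227.9], 0.69), ([231.4, 160.8], 0.56)]
ball_pin wrist []
awl scene [([267.4, 277.3], 0.63), ([235.3, 278.4], 0.24)]
awl top [([380.5, 207.5], 0.53)]
awl wrist []
tool_block scene [([238.3, 298.7], 0.67), ([412.7, 213.9], 0.17)]
tool_block top [([399.9, 214.8], 0.6), ([231.1, 159.1], 0.21)]
tool_block wrist []
lathe scene [([413.8, 214.6], 0.69)]
lathe top [([252.3, 149.2], 0.6)]
lathe wrist []
{'time': 1.5, 'joint_pos': array([59.7,  7.5, 85.3,  0. , 87.3, -4.9]), 'qd': array([-0. ,  0. , -0. ,  0. , -0.1, -0.1]), 'joint_efforts': array([  0. , -56.9, -50.1,  -0. ,   0. ,   0. ]), 'tool_pos': array([257.1, 542.1, 194.8]), 'tcp_rot': array([-180. ,   -0. ,  154.6]), 'ft_force': array([-0.6, -0.5,  1.1]), 'wrist_torque': array([-0. ,  0.1, -0. ]), 'grip_force': 0.0, 'finger_gap': 85.23374658844979}
```

View pics/scene0.png

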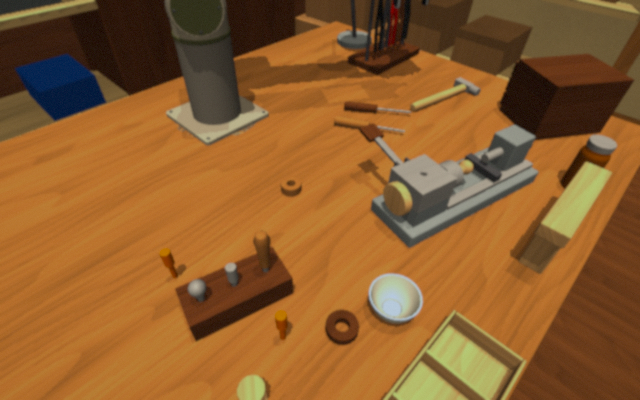

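View pics/top0.png

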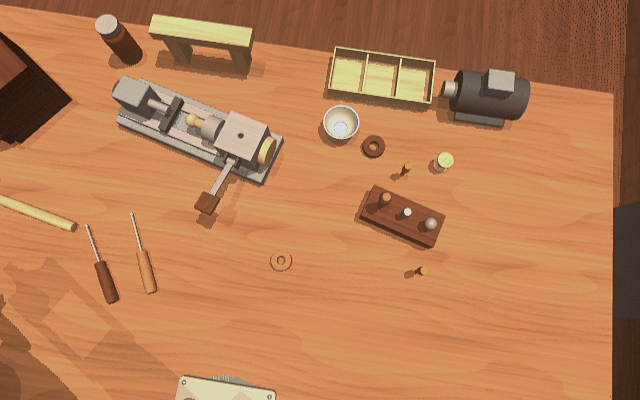

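The steel cylinder at scene (232,272) / top (407,212), in the middle hole, fits lock_pin. The pins at scene (168,262) and (282,325) are orange look-alikes, the ball at (198,289) is the ball pin and the tall wooden handle at (263,250) is the awl.

```bash
python3 - <<'E'
from h import *
np.set_printoptions(precision=1,suppress=True)
s=r.snapshot("scene");t=r.snapshot("top")
cv2.imwrite("pics/crop1.png",np.hstack([cv2.resize(s["pixels"][220:340,140:300],(480,360),interpolation=2),cv2.resize(t["pixels"][170:260,350:450],(320,288),interpolation=2)[:, :].copy().__class__((360,320,3),np.uint8)*0+cv2.resize(t["pixels"][170:260,350:430],(320,360),interpolation=2)]))
def T(n,a,b): print(n,*tri([(s,a),(t,b)]))
T("foot",(235.6,293),(398.8,218.6))
T("shoulder",(233.5,280.1),(404.1,213.6))
for p,n in((s,"s"),(t,"t")):
  for k in ("lock_pin","ball_pin","awl","tool_block"):
    for d in r.regions_of(p,k)[:3]:
      y,x=np.nonzero(d["pixels"]); print(n,k,d["xy"],round(d["score"],2),x.min(),x.max(),y.min(),y.max())
T("hole",(426.7,171.8),(240.1,134.7))
T("pad",(375.6,131.3),(210.5,204.4))
T("hinge",(401.2,168.4),(230.6,160.1))
T("lathe",(413.8,214.6),(252.3,149.2))
T("ball",(202.7,307.3),(423.2,227.9));T("awl",(267.4,277.3),(380.5,207.5));T("block",(238.3,298.7),(399.9,214.8))
E
```

```text
foot [ 531.8 -332.4   11.3] [1.07028330434125, 1.070283304341164]
shoulder [ 536.8 -334.    58.1] [0.0671700421904203, 0.0671700421904051]
s lock_pin [171.9, 259.7] 0.82 160 177 248 277
s lock_pin [281.0, 322.9] 0.66 275 286 310 339
s lock_pin [232.9, 276.0] 0.46 225 238 263 285
s ball_pin [200.7, 289.3] 0.69 188 205 279 300
s ball_pin [447.8, 184.5] 0.18 361 537 124 246
s awl [262.9, 247.0] 0.81 253 270 231 271
s tool_block [236.7, 295.6] 0.61 176 292 248 340
s tool_block [198.1, 290.5] 0.57 188 205 279 300
t lock_pin [420.4, 268.2] 0.6 416 427 267 274
t lock_pin [407.1, 215.2] 0.51 401 411 209 217
t lock_pin [403.3, 166.2] 0.47 401 411 163 175
t ball_pin [431.0, 226.1] 0.61 424 437 217 229
t awl [383.1, 199.8] 0.73 377 391 192 207
t awl [202.3, 129.2] 0.47 112 282 76 214
t tool_block [403.1, 217.3] 0.64 360 444 185 248
t tool_block [201.2, 129.5] 0.56 111 283 75 214
hole [644.2  58.2 125.3] [3.050573094730591, 3.050573094730617]
pad [484.5  93.7 124.7] [8.782822813218244, 8.78282281321828]
hinge [587.6  71.5  95.4] [2.2704295183657823, 2.270429518365565]
lathe [648.5  49.5  15. ] [0.9635487498706232, 0.9635487498706368]
ball [ 517.8 -390.7   17.3] [0.40994362897441816, 0.40994362897457787]
awl [ 551.5 -280.1   24.1] [3.440946525725447, 3.440946525725548]
block [ 542.1 -334.8    7.3] [1.2442810847672556, 1.2442810847672479]
```

View pics/crop1.png

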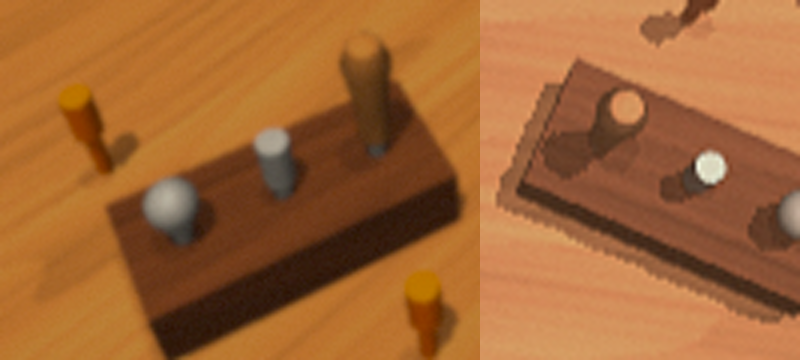

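The crop confirms it: the grey plain cylinder at crop (275,160) is in the middle hole, between the ball on the left and the wooden handle on the right. I'll turn the tool and raise it, then move over the block for a wrist view.

Emit:
{"op": "carry_out", "data": {"commands": [{"jaw":0.08,"translation":[0,0,-0.005],"spin":0.089},{"jaw":0.08,"translation":[0,0,-0.005],"spin":0.089},{"jaw":0.08,"translation":[0,0,-0.005],"spin":0.089},{"jaw":0.08,"translation":[0,0,-0.005],"spin":0.089},{"jaw":0.08,"translation":[0,0,-0.005],"spin":0.089},{"jaw":0.08,"translation":[0,0,-0.005],"spin":0.089},{"jaw":0.08,"translation":[0,0,-0.005],"spin":0.089},{"jaw":0.08,"translation":[0,0,-0.005],"spin":0.089}]}}

```text
time: 2.67
tool_pos: [257.1, 542.1, 235.0]
tcp_rot: [-180.0, -0.0, 113.6]
ft_force: [-0.6, -0.0, 0.1]
finger_gap: 80.1
grip_force: 0.0
```

Emit:
{"op": "carry_out", "data": {"commands": [{"jaw":0.08,"translation":[0,0,-0.005],"spin":0.089},{"jaw":0.08,"translation":[0,0,-0.005],"spin":0.089},{"jaw":0.08,"translation":[0,0,-0.005],"spin":0.089},{"jaw":0.08,"translation":[0,0,-0.005],"spin":0.089},{"jaw":0.08,"translation":[0,0,-0.005],"spin":0.089},{"jaw":0.08,"translation":[0,0,-0.005],"spin":0.089},{"jaw":0.08,"translation":[0,0,-0.005],"spin":0.089},{"jaw":0.08,"translation":[0,0,-0.005],"spin":0.089}]}}

```text
time: 3.33
tool_pos: [257.1, 542.1, 275.1]
tcp_rot: [-180.0, 0.0, 72.8]
ft_force: [-0.9, -0.3, -0.4]
finger_gap: 80.0
grip_force: 0.0
```

```bash
cat >> h.py <<'E'
def go(X):
    q=r.sense();p=np.array(q["tool_pos"]);y=np.radians(q["tcp_rot"][2])
    d=np.array(X)-p;T=np.array([[np.cos(y),np.sin(y),0],[np.sin(y),-np.cos(y),0],[0,0,-1]])
    print("t",round(q["time"],2),"pos",np.round(p,1),"rot",np.round(q["tcp_rot"],2),"gap",round(q["finger_gap"],1),"F",np.round(q["ft_force"],1),"| tool shift mm",np.round(T@d,1))
E
python3 - <<'E'
from h import *
np.set_printoptions(precision=3,suppress=True)
go([450,-280,275]);go([460,140,275])
p=r.snapshot("wrist");E=np.array(p["extrinsics"]);q=r.sense();from scipy.spatial.transform import Rotation as R
W=R.from_euler("xyz",q["tcp_rot"],degrees=True).as_matrix()
print(W.T@(E[:3,3]-q["tool_pos"]));print(W.T@E[:3,:3]);print(p["K"])
E
```

```text
t 3.33 pos [257.1 542.1 275.1] rot [-180.      0.     72.79] gap 80.0 F [-0.9 -0.3 -0.4] | tool shift mm [-728.2  427.6    0.1]
t 3.33 pos [257.1 542.1 275.1] rot [-180.      0.     72.79] gap 80.0 F [-0.9 -0.3 -0.4] | tool shift mm [-324.1  312.8    0.1]
[  69.019   -1.181 -179.575]
[[ 0.006 -0.961 -0.275]
 [ 1.     0.006  0.002]
 [-0.    -0.275  0.961]]
[[334.961   0.    324.457]
 [  0.    334.961 199.003]
 [  0.      0.      1.   ]]
```

Emit:
{"op": "carry_out", "data": {"commands": [{"jaw":0.08,"translation":[-0.021,0.026,0]},{"jaw":0.08,"translation":[-0.021,0.026,0]},{"jaw":0.08,"translation":[-0.021,0.026,0]},{"jaw":0.08,"translation":[-0.021,0.026,0]},{"jaw":0.08,"translation":[-0.021,0.026,0]},{"jaw":0.08,"translation":[-0.021,0.026,0]},{"jaw":0.08,"translation":[-0.021,0.026,0]},{"jaw":0.08,"translation":[-0.021,0.026,0]}]}}

```text
invalid input
```

Emit:
{"op": "carry_out", "data": {"commands": [{"jaw":0.08,"translation":[-0.021,0.026,0]},{"jaw":0.08,"translation":[-0.021,0.026,0]},{"jaw":0.08,"translation":[-0.021,0.026,0]},{"jaw":0.08,"translation":[-0.021,0.026,0]},{"jaw":0.08,"translation":[-0.021,0.026,0]},{"jaw":0.08,"translation":[-0.021,0.026,0]},{"jaw":0.08,"translation":[-0.021,0.026,0]},{"jaw":0.08,"translation":[0,0,0]}]}}

```text
invalid input
```

```bash
cat >> h.py <<'E'
import pickle
def save(n,p): pickle.dump({k:np.array(p[k]) for k in("pixels","K","extrinsics")},open(n,"wb"))
def lm(p,names):
    for t in names: print(t,[(np.round(d["xy"],1).tolist(),round(d["score"],2)) for d in r.landmark_of(p,t)[:3]])
E
python3 - <<'E'
from h import *
go([540,-300,275])
p=r.snapshot("wrist");save("w1.pkl",p);cv2.imwrite("pics/w1.png",p["pixels"])
lm(p,["lock_hole","lever_pad","lever_hinge","lathe"])
E
```

```text
t 3.38 pos [257.3 542.5 276.3] rot [ 1.7998e+02 -9.0000e-02  7.2420e+01] gap 80.1 F [1.1 0.6 1.6] | tool shift mm [-717.7  524.     1.3]
lock_hole []
lever_pad []
lever_hinge []
lathe [([638.1, 366.0], 0.81)]
```

View pics/w1.png

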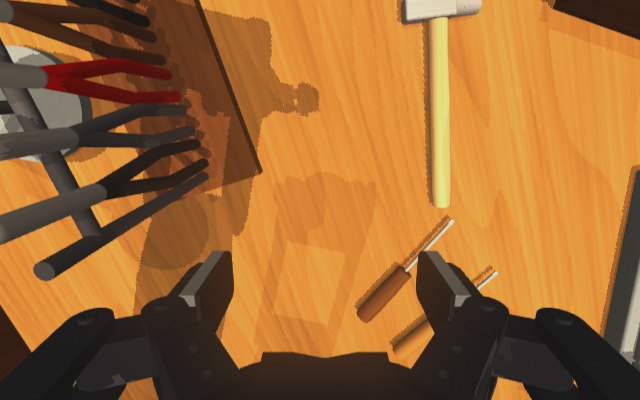

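The moves were refused because "spin" was missing, so the wrist picture is still from the start place: tool rack at left, fingers at (210,290) and (450,290). I'll resend them with spin.

Emit:
{"op": "carry_out", "data": {"commands": [{"jaw":0.08,"translation":[-0.021,0.026,0],"spin":0},{"jaw":0.08,"translation":[-0.021,0.026,0],"spin":0},{"jaw":0.08,"translation":[-0.021,0.026,0],"spin":0},{"jaw":0.08,"translation":[-0.021,0.026,0],"spin":0},{"jaw":0.08,"translation":[-0.021,0.026,0],"spin":0},{"jaw":0.08,"translation":[-0.021,0.026,0],"spin":0},{"jaw":0.08,"translation":[-0.021,0.026,0],"spin":0},{"jaw":0.08,"translation":[-0.021,0.026,0],"spin":0}]}}

```text
time: 4.3
tool_pos: [407.5, 319.3, 274.5]
tcp_rot: [-180.0, 0.0, 73.2]
ft_force: [-0.3, 0.2, -0.3]
finger_gap: 79.9
grip_force: 0.0
```

Emit:
{"op": "carry_out", "data": {"commands": [{"jaw":0.08,"translation":[-0.021,0.026,0],"spin":0},{"jaw":0.08,"translation":[-0.021,0.026,0],"spin":0},{"jaw":0.08,"translation":[-0.021,0.026,0],"spin":0},{"jaw":0.08,"translation":[-0.021,0.026,0],"spin":0},{"jaw":0.08,"translation":[-0.021,0.026,0],"spin":0},{"jaw":0.08,"translation":[-0.021,0.026,0],"spin":0},{"jaw":0.08,"translation":[-0.021,0.026,0],"spin":0},{"jaw":0.08,"translation":[0,0,0],"spin":0}]}}

```text
time: 4.97
tool_pos: [540.3, 122.0, 273.8]
tcp_rot: [180.0, 0.1, 72.9]
ft_force: [0.1, 0.4, -0.2]
finger_gap: 80.1
grip_force: 0.0
```

```bash
python3 - <<'E'
from h import *
go([540,-300,275])
p=r.snapshot("wrist");save("w1.pkl",p);cv2.imwrite("pics/w2.png",p["pixels"])
lm(p,["lock_hole","lever_pad","lever_hinge","lathe"])
E
```

```text
t 4.97 pos [540.3 122.  273.8] rot [1.7997e+02 1.3000e-01 7.2880e+01] gap 80.1 F [ 0.1  0.4 -0.2] | tool shift mm [-403.4  123.9   -1.2]
lock_hole [([438.2, 205.0], 0.79)]
lever_pad [([276.6, 216.2], 0.93)]
lever_hinge [([376.7, 204.6], 0.92)]
lathe [([407.4, 179.2], 0.95)]
```

View pics/w2.png

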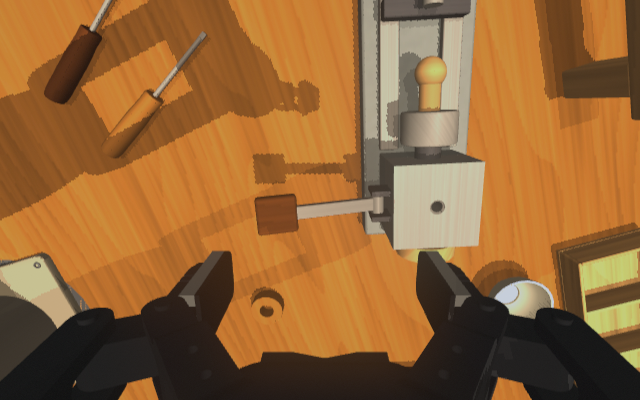

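The wrist view shows the lathe: lock hole at (437,207), lever pad at (277,215), hinge at about (377,205). I'll take a second view 110 mm further on.

Emit:
{"op": "carry_out", "data": {"commands": [{"jaw":0.08,"translation":[-0.02,0.005,0],"spin":0},{"jaw":0.08,"translation":[-0.03,0.005,0],"spin":0},{"jaw":0.08,"translation":[-0.03,0.005,0],"spin":0},{"jaw":0.08,"translation":[-0.02,0.005,0],"spin":0},{"jaw":0.08,"translation":[-0.01,0.0,0],"spin":0},{"jaw":0.08,"translation":[0,0,0],"spin":0},{"jaw":0.08,"translation":[0,0,0],"spin":0},{"jaw":0.08,"translation":[0,0,0],"spin":0}]}}

```text
time: 5.88
tool_pos: [525.3, 17.5, 274.9]
tcp_rot: [180.0, -0.0, 73.1]
ft_force: [-0.7, 0.6, -0.1]
finger_gap: 80.1
grip_force: 0.0
```

```bash
python3 - <<'E'
from h import *
np.set_printoptions(precision=1,suppress=True)
a=pickle.load(open("w1.pkl","rb"))
p=r.snapshot("wrist");save("w2.pkl",p);go([520,-340,275])
def hole(q,c):  # dark blob centre near c
    x,y=map(int,c);g=cv2.cvtColor(q["pixels"],cv2.COLOR_BGR2GRAY)[y-14:y+15,x-14:x+15].astype(float)
    t=(np.percentile(g,85)+g.min())/2;m=(g<t).astype(np.uint8)
    n,l,s,ce=cv2.connectedComponentsWithStats(m);i=1+np.argmax(s[1:,4]);return ce[i]+[x-14,y-14],s[i]
A={"lock_hole":(438.2,205),"lever_pad":(276.6,216.2),"lever_hinge":(376.7,204.6)}
for k,v in A.items():
    d=r.landmark_of(p,k)
    if d: print(k,d[0]["xy"],d[0]["score"],tri([(a,v),(p,d[0]["xy"])]),atz(p,d[0]["xy"],125))
h=r.landmark_of(p,"lock_hole")[0]["xy"]
u,su=hole(a,(437,207));v,sv=hole(p,h);print(u,su,v,sv,tri([(a,u),(p,v)]),atz(a,u,125),atz(p,v,125))
for c in((385,153),(483,161),(478,247),(393,249)): print(atz(a,c,125))
E
```

```text
t 5.93 pos [525.3  17.5 274.8] rot [-180.    -0.    73.1] gap 80.2 F [-0.5  0.1 -0. ] | tool shift mm [-343.7   98.6   -0.2]
lock_hole [431.3, 104.4] 0.64 (array([645.5,  52.6, 112.6]), [0.008769989740948192, 0.008769989740897072]) [641.9  53.8 125. ]
lever_pad [256.9, 112.9] 0.66 (array([479.7,  94.7, 123.7]), [0.5543590058581427, 0.5543590058581523]) [480.6  94.6 125. ]
lever_hinge [364.7, 102.7] 0.61 (array([582.7,  73.4, 115.3]), [0.032764435229089346, 0.03276443522889587]) [581.7  73.7 125. ]
[437.  206.4] [  8   8  14  12 121] [429.5 101.8] [  6   5  14  14 146] (array([640.7,  56.6, 125.5]), [0.12799603827643413, 0.12799603827633912]) [641.   56.4 125. ] [640.7  56.6 125. ]
[603.4 125.7 125. ]
[694.3  89.3 125. ]
[673.5  -1.1 125. ]
[586.1  23.5 125. ]
```

Emit:
{"op": "carry_out", "data": {"commands": [{"jaw":0.08,"translation":[-0.034,0.012,0],"spin":0},{"jaw":0.08,"translation":[-0.034,0.012,0],"spin":0},{"jaw":0.08,"translation":[-0.034,0.012,0],"spin":0},{"jaw":0.08,"translation":[-0.034,0.012,0],"spin":0},{"jaw":0.08,"translation":[-0.034,0.012,0],"spin":0},{"jaw":0.08,"translation":[-0.034,0.012,0],"spin":0},{"jaw":0.08,"translation":[-0.034,0.012,0],"spin":0},{"jaw":0.08,"translation":[0,0,0],"spin":0}]}}

```text
time: 6.8
tool_pos: [535.4, -241.8, 273.9]
tcp_rot: [-180.0, 0.1, 72.8]
ft_force: [-0.1, -0.1, -0.3]
finger_gap: 79.8
grip_force: 0.0
```

```bash
python3 - <<'E'
from h import *
go([537,-334,275])
p=r.snapshot("wrist");save("w3.pkl",p)
E
```

```text
t 6.8 pos [ 535.4 -241.8  273.9] rot [-1.7996e+02  1.3000e-01  7.2780e+01] gap 79.8 F [-0.1 -0.1 -0.3] | tool shift mm [-87.6  28.8  -1.1]
```

Emit:
{"op": "carry_out", "data": {"commands": [{"jaw":0.08,"translation":[-0.03,0.01,0],"spin":0},{"jaw":0.08,"translation":[-0.03,0.01,0],"spin":0},{"jaw":0.08,"translation":[-0.025,0.01,0],"spin":0},{"jaw":0.08,"translation":[-0.015,0,0],"spin":0},{"jaw":0.08,"translation":[0,0,0],"spin":0},{"jaw":0.08,"translation":[0,0,0],"spin":0},{"jaw":0.08,"translation":[0,0,0],"spin":0},{"jaw":0.08,"translation":[0,0,0],"spin":0}]}}

```text
time: 7.52
tool_pos: [536.2, -339.0, 275.1]
tcp_rot: [180.0, -0.0, 73.1]
ft_force: [0.2, 0.5, 0.2]
finger_gap: 80.1
grip_force: 0.0
```

```bash
python3 - <<'E'
from h import *
np.set_printoptions(precision=1,suppress=True)
go([537,-334,275])
a=pickle.load(open("w3.pkl","rb"))
p=r.snapshot("wrist");save("w4.pkl",p)
cv2.imwrite("pics/w34.png",np.hstack([a["pixels"][:,100:500],p["pixels"][:,100:500]]))
lm(p,["pin_shoulder","lock_pin","ball_pin","awl","tool_block"])
E
```

```text
t 7.52 pos [ 536.2 -339.   275.1] rot [180.   -0.   73.1] gap 80.1 F [0.2 0.5 0.2] | tool shift mm [ 5.  -0.6  0.1]
pin_shoulder [([322.2, 159.5], 0.82), ([407.3, 124.7], 0.73), ([250.2, 221.0], 0.61)]
lock_pin [([400.6, 126.4], 0.91), ([323.5, 154.9], 0.72), ([251.4, 211.1], 0.66)]
ball_pin [([322.5, 197.4], 0.75)]
awl [([324.0, 110.3], 0.61)]
tool_block [([319.2, 149.9], 0.87)]
```

View pics/w34.png

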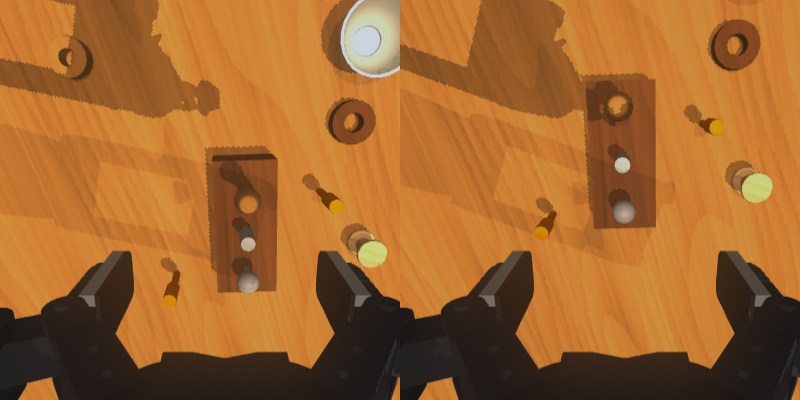

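Both views show the block: awl at w4 (318,107), the whitish lock-pin head at (322,165), ball at (324,211), and orange look-alikes outside the block. Next I'll measure the head top and the block's yaw.

```bash
python3 - <<'E'
from h import *
np.set_printoptions(precision=1,suppress=True)
a=pickle.load(open("w3.pkl","rb"));p=pickle.load(open("w4.pkl","rb"))
def head(q,c,w=14):
    x,y=c;h=cv2.cvtColor(q["pixels"],cv2.COLOR_BGR2HSV)[y-w:y+w+1,x-w:x+w+1].astype(int)
    m=((h[...,1]<70)&(h[...,2]>170)).astype(np.uint8)
    n,l,s,ce=cv2.connectedComponentsWithStats(m);i=1+np.argmax(s[1:,4]);return ce[i]+[x-w,y-w],s[i]
u,su=head(a,(348,243));v,sv=head(p,(322,165));print(u,su,v,sv)
X=tri([(a,u),(p,v)]);print(X,atz(a,u,96),atz(p,v,96))
B=tri([(a,(348,283)),(p,(324,211))]);A=tri([(a,(348,205)),(p,(317.5,106))]);print("ball",B,"awl",A)
d=A[0]-B[0];print("row yaw",np.degrees(np.arctan2(-d[0],d[1])),np.linalg.norm(d[:2]))
go([X[0][0],X[0][1],67])
E
```

```text
[347.7 243.6] [  7   9  14  13 134] [322.1 164.6] [  7   7  15  14 172]
(array([ 534.8, -332.7,   96.3]), [0.08705888845011482, 0.08705888845030613]) [ 534.7 -332.8   96. ] [ 534.8 -332.7   96. ]
ball (array([ 520.4, -386.2,   88.7]), [0.3482696905869923, 0.3482696905868216]) awl (array([ 549.1, -272.7,  144.6]), [0.12100163305702909, 0.1210016330570696])
row yaw -14.186581014074862 117.0740313138308
t 7.82 pos [ 535.9 -340.1  275. ] rot [180.    0.   73.1] gap 79.9 F [-0.4 -0.1 -0. ] | tool shift mm [  6.7  -3.2 208. ]
```

Emit:
{"op": "carry_out", "data": {"commands": [{"jaw":0.05,"translation":[0.003,-0.001,0.02],"spin":0},{"jaw":0.05,"translation":[0.003,-0.001,0.025],"spin":0},{"jaw":0.05,"translation":[0,-0.001,0.025],"spin":0},{"jaw":0.05,"translation":[0,0,0.025],"spin":0},{"jaw":0.05,"translation":[0,0,0.02],"spin":0},{"jaw":0.05,"translation":[0,0,0.015],"spin":0},{"jaw":0.05,"translation":[0,0,0],"spin":0},{"jaw":0.05,"translation":[0,0,0],"spin":0}]}}

```text
time: 8.48
tool_pos: [534.0, -333.4, 144.0]
tcp_rot: [-179.9, -0.0, 73.0]
ft_force: [1.0, -0.1, 0.4]
finger_gap: 49.7
grip_force: 0.0
```

```bash
python3 - <<'E'
from h import *
np.set_printoptions(precision=1,suppress=True)
for i in range(3):
    p=r.snapshot("wrist");go([534.8,-332.7,67])
print(proj(p,[534.8,-332.7,96]));cv2.imwrite("pics/w5.png",p["pixels"][:,120:520])
E
```

```text
t 8.53 pos [ 534.8 -334.   145.6] rot [180.   0.  73.] gap 50.1 F [-0.5 -0.1  0.1] | tool shift mm [ 1.2 -0.4 78.6]
t 8.58 pos [ 535.3 -334.4  146.5] rot [179.9   0.   73. ] gap 50.0 F [0.1 0.1 1.3] | tool shift mm [ 1.5 -1.  79.5]
t 8.63 pos [ 535.6 -334.6  146.9] rot [179.8   0.1  73. ] gap 50.1 F [ 0.  -0.4  0.4] | tool shift mm [ 1.6 -1.3 79.9]
[323.8 201.4]
```

View pics/w5.png

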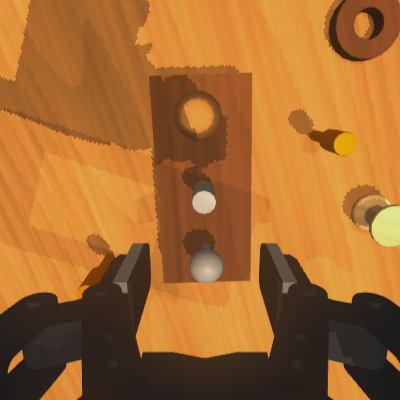

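The head at (324,202) lies on the predicted pixel and is centred between the fingers; the orange pin at lower left is clear. I'll descend and close.

Emit:
{"op": "carry_out", "data": {"commands": [{"jaw":0.05,"translation":[0.001,-0.001,0.016],"spin":0},{"jaw":0.05,"translation":[0,0,0.016],"spin":0},{"jaw":0.05,"translation":[0,0,0.016],"spin":0},{"jaw":0.05,"translation":[0,0,0.014],"spin":0},{"jaw":0.05,"translation":[0,0,0.01],"spin":0},{"jaw":0.05,"translation":[0,0,0.006],"spin":0},{"jaw":0.05,"translation":[0,0,0],"spin":0},{"jaw":0.05,"translation":[0,0,0],"spin":0}]}}

```text
time: 9.3
tool_pos: [534.1, -332.8, 67.1]
tcp_rot: [180.0, 0.0, 73.0]
ft_force: [0.1, -0.5, 1.3]
finger_gap: 50.2
grip_force: 0.0
```

Emit:
{"op": "carry_out", "data": {"commands": [{"jaw":0.012,"translation":[0,0,0],"spin":0},{"jaw":0.012,"translation":[0,0,0],"spin":0},{"jaw":0.012,"translation":[0,0,0],"spin":0},{"jaw":0.012,"translation":[0,0,0],"spin":0},{"jaw":0.012,"translation":[0,0,0],"spin":0},{"jaw":0.012,"translation":[0,0,0],"spin":0},{"jaw":0.012,"translation":[0,0,0],"spin":0},{"jaw":0.012,"translation":[0,0,0],"spin":0}], "squeeze": 50}}

```text
time: 9.97
tool_pos: [533.9, -332.6, 66.8]
tcp_rot: [-180.0, -0.0, 73.0]
ft_force: [-0.5, -0.7, -1.0]
finger_gap: 12.1
grip_force: 0.0
```

The gap is 12 mm with no grip force, so the fingers missed or the head slipped out. Looking.

```bash
python3 - <<'E'
from h import *
p=r.snapshot("wrist");s=r.snapshot("scene");go([534.8,-332.7,67])
w=cv2.resize(p["pixels"][100:350,220:420],(400,500),interpolation=2);z=cv2.resize(s["pixels"][180:330,150:270],(400,500),interpolation=2)
cv2.imwrite("pics/w6.png",np.hstack([w,z]))
E
```

```text
t 10.07 pos [ 533.9 -332.6   66.8] rot [-179.99   -0.     73.04] gap 11.6 F [-0.3  0.1 -0.1] | tool shift mm [ 0.2  0.9 -0.2]
```

View pics/w6.png

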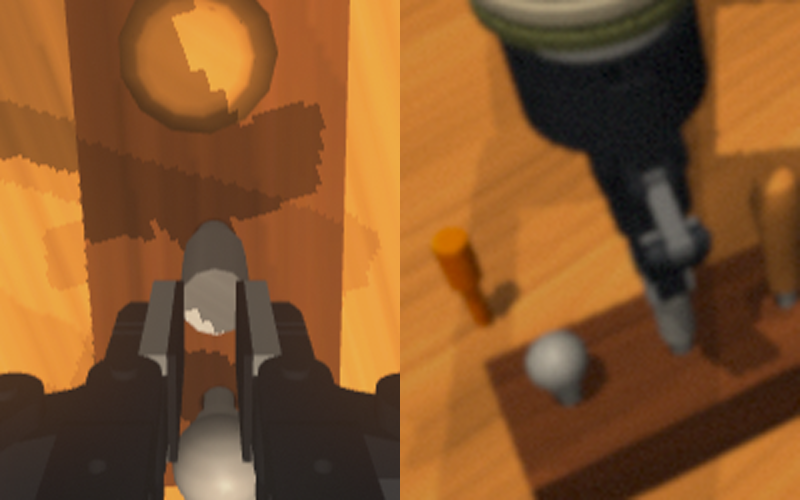

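```bash
python3 - <<'E'
from h import *
np.set_printoptions(precision=1,suppress=True)
s=r.snapshot("scene");w=r.snapshot("wrist");q=r.sense();print(q["tool_pos"],q["finger_gap"],r.grasp_offset,[k for k in dir(r) if k[0]!="_"])
for z in(62,67,80,96,105,115):
    u=proj(s,[534.8,-332.7,z]);print(z,"scene crop",400+(u[0]-150)*3.333,(u[1]-180)*3.333)
y=np.radians(73);tx=np.array([np.cos(y),np.sin(y),0]);ty=np.array([np.sin(y),-np.cos(y),0])
for z in(67,80,96,115):
  for g in(-6,6):
    u=proj(w,np.array([533.9,-332.6,z])+11*tx+g*ty);print(z,g,"wrist crop",(u-[220,100])*2)
E
```

```text
[ 533.9 -332.6   66.8] 12.28517376011028 18.700000000000003 ['PlanningError', 'grasp_offset', 'hand_in', 'landmark_of', 'regions_of', 'sense', 'snapshot', 'spot_in']
62 scene crop 676.7099815686711 325.3130319122976
67 scene crop 675.2814020272353 319.57484720259396
80 scene crop 671.4901693371403 304.3465782667479
96 scene crop 666.6654208176776 284.9669795958034
105 scene crop 663.8711221752917 273.74310211540165
115 scene crop 660.6956234377005 260.98805574016404
67 -6 wrist crop [190.  220.8]
67 6 wrist crop [232.4 220.8]
80 -6 wrist crop [188.7 235.8]
80 6 wrist crop [234.  235.8]
96 -6 wrist crop [186.8 257.6]
96 6 wrist crop [236.5 257.6]
115 -6 wrist crop [184.  289.4]
115 6 wrist crop [240.  289.4]
```

The wrist geometry (pad tips at crop (182,282) and (238,282), against the projections) and the scene view both put the fingertips near z≈112. That is about 45 mm above the reported TCP and still above the head. I'll open and descend carefully, watching the force and the tips in the picture.

Emit:
{"op": "carry_out", "data": {"commands": [{"jaw":0.05,"translation":[0,0,0],"spin":0},{"jaw":0.05,"translation":[0,0,0],"spin":0},{"jaw":0.05,"translation":[0,0,0],"spin":0},{"jaw":0.05,"translation":[0,0,0],"spin":0},{"jaw":0.05,"translation":[0,0,0.004],"spin":0},{"jaw":0.05,"translation":[0,0,0.005],"spin":0},{"jaw":0.05,"translation":[0,0,0.005],"spin":0},{"jaw":0.05,"translation":[0,0,0],"spin":0}]}}

```text
time: 10.83
tool_pos: [532.9, -331.9, 50.8]
tcp_rot: [-179.9, -0.0, 73.0]
ft_force: [0.4, 1.0, -0.5]
finger_gap: 50.0
grip_force: 0.0
```

Emit:
{"op": "carry_out", "data": {"commands": [{"jaw":0.05,"translation":[0,0,0.003],"spin":0},{"jaw":0.05,"translation":[0,0,0.003],"spin":0},{"jaw":0.05,"translation":[0,0,0.002],"spin":0},{"jaw":0.05,"translation":[0,0,0],"spin":0},{"jaw":0.05,"translation":[0,0,0],"spin":0},{"jaw":0.05,"translation":[0,0,0],"spin":0},{"jaw":0.05,"translation":[0,0,0],"spin":0},{"jaw":0.05,"translation":[0,0,0],"spin":0}]}}

```text
time: 11.5
tool_pos: [534.1, -332.8, 45.1]
tcp_rot: [180.0, 0.0, 73.0]
ft_force: [-0.5, -0.2, -0.0]
finger_gap: 49.8
grip_force: 0.0
```

```bash
python3 - <<'E'
from h import *
np.set_printoptions(precision=1,suppress=True)
p=r.snapshot("wrist");s=r.snapshot("scene");go([534.8,-332.7,67])
c=r.sense()["tool_pos"]
y=np.radians(73);tx=np.array([np.cos(y),np.sin(y),0]);ty=np.array([np.sin(y),-np.cos(y),0])
print((proj(p,[534.8,-332.7,96])-[160,130])*2.5)
for dz in(0,15,30,45):
    for g in(-25,25): print(dz,g,(proj(p,c+[0,0,dz]+11*tx+g*ty)-[160,130])*2.5)
w=cv2.resize(p["pixels"][130:350,160:480],(800,550),interpolation=2)
cv2.imwrite("pics/w7.png",w)
E
```

```text
t 11.6 pos [ 534.  -332.7   45. ] rot [180.   0.  73.] gap 50.3 F [-0.3  1.   0.7] | tool shift mm [  0.3   0.8 -22. ]
[419.1 351. ]
0 -25 [303.4 200.6]
0 25 [523.8 200.6]
15 -25 [294.6 222.5]
15 25 [533.1 222.4]
30 -25 [284.3 248.3]
30 25 [544.1 248.3]
45 -25 [271.9 279.2]
45 25 [557.2 279.1]
```

View pics/w7.png

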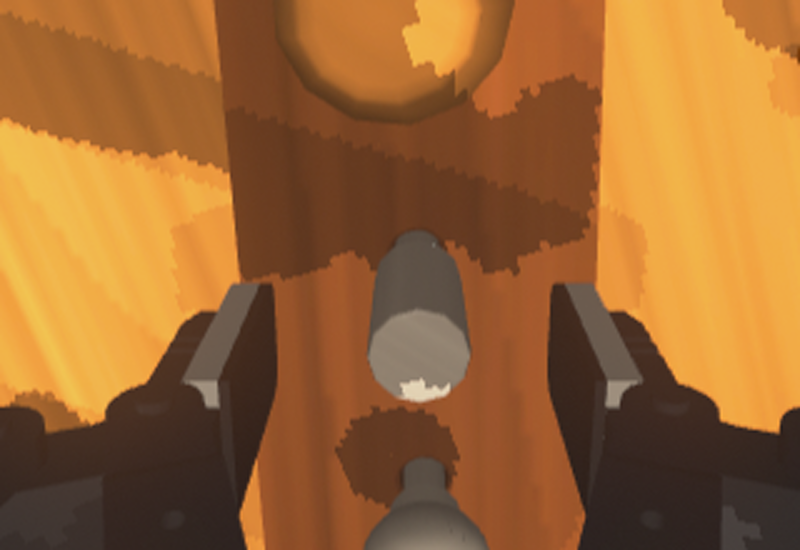

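No force at TCP z=45, below the block top, and the tips at crop (272,284) and (553,284) fit an offset of +45 mm. The head is centred between the fingers. I'll descend 20 mm more, so the tips reach z≈69, and close.

Emit:
{"op": "carry_out", "data": {"commands": [{"jaw":0.05,"translation":[0,0.001,0.004],"spin":0},{"jaw":0.05,"translation":[0,0,0.004],"spin":0},{"jaw":0.05,"translation":[0,0,0.004],"spin":0},{"jaw":0.05,"translation":[0,0,0.004],"spin":0},{"jaw":0.05,"translation":[0,0,0.004],"spin":0},{"jaw":0.05,"translation":[0,0,0],"spin":0},{"jaw":0.05,"translation":[0,0,0],"spin":0},{"jaw":0.05,"translation":[0,0,0],"spin":0}]}}

```text
time: 12.27
tool_pos: [534.9, -333.0, 24.8]
tcp_rot: [180.0, 0.0, 73.0]
ft_force: [0.3, 0.1, 0.8]
finger_gap: 50.1
grip_force: 0.0
```

Emit:
{"op": "carry_out", "data": {"commands": [{"jaw":0.012,"translation":[0,0,0],"spin":0},{"jaw":0.012,"translation":[0,0,0],"spin":0},{"jaw":0.012,"translation":[0,0,0],"spin":0},{"jaw":0.012,"translation":[0,0,0],"spin":0},{"jaw":0.012,"translation":[0,0,0],"spin":0},{"jaw":0.012,"translation":[0,0,0],"spin":0},{"jaw":0.012,"translation":[0,0,0],"spin":0},{"jaw":0.012,"translation":[0,0,0],"spin":0}], "squeeze": 50}}

```text
time: 12.93
tool_pos: [535.1, -333.1, 25.2]
tcp_rot: [180.0, 0.0, 73.0]
ft_force: [0.3, 1.2, 3.1]
finger_gap: 15.5
grip_force: 48.7
```

Gripped, at 48.7 N. I'll lift it out by 150 mm, slowly at first.

Emit:
{"op": "carry_out", "data": {"commands": [{"jaw":0.012,"translation":[0,0,-0.006],"spin":0},{"jaw":0.012,"translation":[0,0,-0.01],"spin":0},{"jaw":0.012,"translation":[0,0,-0.016],"spin":0},{"jaw":0.012,"translation":[0,0,-0.02],"spin":0},{"jaw":0.012,"translation":[0,0,-0.028],"spin":0},{"jaw":0.012,"translation":[0,0,-0.03],"spin":0},{"jaw":0.012,"translation":[0,0,-0.03],"spin":0},{"jaw":0.012,"translation":[0,0,-0.01],"spin":0}]}}

```text
time: 13.6
tool_pos: [536.7, -334.3, 181.5]
tcp_rot: [179.6, 0.1, 73.0]
ft_force: [0.6, -0.4, 0.8]
finger_gap: 15.4
grip_force: 49.3
```

```bash
python3 - <<'E'
from h import *
np.set_printoptions(precision=1,suppress=True)
p=r.snapshot("wrist");s=r.snapshot("scene");t=r.snapshot("top");go([640.8,56.5,175]);print(r.sense()["grip_force"])
for n,q in(("w",p),("s",s),("t",t)): print(n);lm(q,["pin_shoulder","lock_pin"])
P=r.sense()["tool_pos"]
for n,q in(("w",p),("s",s),("t",t)): print(n,proj(q,P+[0,0,37]),proj(q,P+[0,0,-5]))
cv2.imwrite("pics/w8.png",cv2.resize(p["pixels"][120:360,180:480],(750,600),interpolation=2))
E
```

```text
t 13.75 pos [ 535.3 -333.3  175.7] rot [179.9   0.   73. ] gap 15.8 F [-0.1  0.6 -2.2] | tool shift mm [403.6 -12.8   0.7]
49.259912967681885
w
pin_shoulder [([229.7, 256.8], 0.83), ([322.9, 257.2], 0.72), ([430.0, 136.1], 0.65)]
lock_pin [([326.0, 228.1], 0.65), ([418.5, 131.3], 0.64), ([238.0, 239.5], 0.63)]
s
pin_shoulder [([173.5, 261.7], 0.85), ([283.2, 323.5], 0.6), ([217.4, 216.3], 0.5)]
lock_pin [([283.9, 336.5], 0.82), ([177.7, 275.3], 0.53)]
t
pin_shoulder [([407.6, 168.2], 0.48), ([420.7, 268.9], 0.41)]
lock_pin [([232.1, 162.1], 0.69), ([412.6, 270.8], 0.64), ([396.6, 173.7], 0.54)]
w [319.6 247. ] [320.1 218.7]
s [217.8 216.5] [222.7 236.1]
t [419.4 201.2] [414.3 205.4]
```

The pin is held and its shoulder is where I expected it (scene (217,216), predicted (218,217)). I'll carry it over the lock hole.

Emit:
{"op": "carry_out", "data": {"commands": [{"jaw":0.012,"translation":[0.015,0,0],"spin":0},{"jaw":0.012,"translation":[0.03,-0.001,0],"spin":0},{"jaw":0.012,"translation":[0.035,-0.001,0],"spin":0},{"jaw":0.012,"translation":[0.035,-0.001,0],"spin":0},{"jaw":0.012,"translation":[0.035,-0.001,0],"spin":0},{"jaw":0.012,"translation":[0.035,-0.001,0],"spin":0},{"jaw":0.012,"translation":[0.035,-0.001,0],"spin":0},{"jaw":0.012,"translation":[0.035,-0.001,0],"spin":0}]}}

```text
time: 14.72
tool_pos: [602.4, -84.5, 174.3]
tcp_rot: [-180.0, -0.0, 73.1]
ft_force: [-0.1, 0.4, -1.2]
finger_gap: 15.6
grip_force: 49.3
```

Emit:
{"op": "carry_out", "data": {"commands": [{"jaw":0.012,"translation":[0.035,-0.001,0],"spin":0},{"jaw":0.012,"translation":[0.035,-0.001,0],"spin":0},{"jaw":0.012,"translation":[0.03,-0.002,0],"spin":0},{"jaw":0.012,"translation":[0.025,-0.001,0],"spin":0},{"jaw":0.012,"translation":[0.015,-0.0006,0],"spin":0},{"jaw":0.012,"translation":[0.008,0,0],"spin":0},{"jaw":0.012,"translation":[0,0,0],"spin":0},{"jaw":0.012,"translation":[0,0,0],"spin":0}]}}

```text
time: 15.38
tool_pos: [640.1, 55.6, 174.4]
tcp_rot: [-180.0, 0.0, 73.0]
ft_force: [-0.8, 0.3, 0.4]
finger_gap: 15.4
grip_force: 49.3
```

Emit:
{"op": "carry_out", "data": {"commands": [{"jaw":0.012,"translation":[0,0,0.005],"spin":0},{"jaw":0.012,"translation":[0,0,0.01],"spin":0},{"jaw":0.012,"translation":[0,0,0.01],"spin":0},{"jaw":0.012,"translation":[0,0,0.007],"spin":0},{"jaw":0.012,"translation":[0,0,0],"spin":0},{"jaw":0.012,"translation":[0,0,0],"spin":0},{"jaw":0.012,"translation":[0,0,0],"spin":0},{"jaw":0.012,"translation":[0,0,0],"spin":0}]}}

```text
time: 16.05
tool_pos: [640.8, 56.2, 143.4]
tcp_rot: [179.9, -0.0, 73.0]
ft_force: [0.4, -0.5, 0.4]
finger_gap: 15.6
grip_force: 49.2
```

```bash
python3 - <<'E'
from h import *
np.set_printoptions(precision=1,suppress=True)
p=r.snapshot("wrist");t=r.snapshot("scene");go([641.1,56.1,142]);
X=np.array([640.8,56.5,125]);print("hole",(proj(p,X)-[245,140])*4,"foot pred",(proj(p,r.sense()["tool_pos"]+np.array([-.3,.4,-5]))-[245,140])*4)
print("scene hole",(proj(t,X)-[390,110])*5+[600,0],r.landmark_of(t,"lock_hole")[:2],r.landmark_of(t,"pin_shoulder")[:3])
w=cv2.resize(p["pixels"][140:290,245:395],(600,600),interpolation=2);z=cv2.resize(t["pixels"][110:230,390:430],(200,600),interpolation=2)
cv2.imwrite("pics/w9.png",np.hstack([w,z]))
E
```

```text
t 16.15 pos [640.8  56.3 143.6] rot [179.9  -0.   73. ] gap 15.3 F [ 1.   0.1 -0.7] | tool shift mm [-0.1  0.3  1.6]
hole [321.2 310.1] foot pred [319.5 339.6]
scene hole [765.7 309.8] [{'xy': [423.8, 172.5], 'score': 0.9}, {'xy': [206.2, 307.7], 'score': 0.63}] [{'xy': [284.6, 322.7], 'score': 0.8}, {'xy': [171.5, 262.5], 'score': 0.77}, {'xy': [430.9, 150.9], 'score': 0.73}]
```

View pics/w9.png

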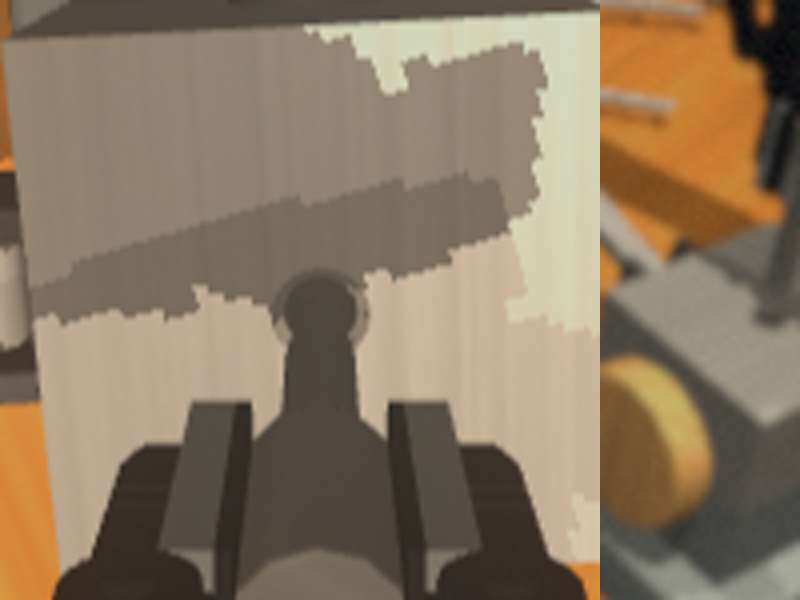

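The pin hangs right above the hole: ring at crop (320,312) against the predicted (321,310), shank centred at column 321. I'll lower it with a force check.

Emit:
{"op": "carry_out", "data": {"commands": [{"jaw":0.012,"translation":[0,0,0.004],"spin":0},{"jaw":0.012,"translation":[0,0,0.004],"spin":0},{"jaw":0.012,"translation":[0,0,0.004],"spin":0},{"jaw":0.012,"translation":[0,0,0.003],"spin":0},{"jaw":0.012,"translation":[0,0,0.003],"spin":0},{"jaw":0.012,"translation":[0,0,0.002],"spin":0},{"jaw":0.012,"translation":[0,0,0],"spin":0},{"jaw":0.012,"translation":[0,0,0],"spin":0}]}}

```text
time: 16.92
tool_pos: [640.3, 56.2, 122.6]
tcp_rot: [-180.0, 0.0, 73.0]
ft_force: [0.6, -0.4, -0.1]
finger_gap: 15.4
grip_force: 49.3
```

Emit:
{"op": "carry_out", "data": {"commands": [{"jaw":0.012,"translation":[0,0,0.005],"spin":0},{"jaw":0.012,"translation":[0,0,0.006],"spin":0},{"jaw":0.012,"translation":[0,0,0.006],"spin":0},{"jaw":0.012,"translation":[0,0,0.006],"spin":0},{"jaw":0.012,"translation":[0,0,0.005],"spin":0},{"jaw":0.012,"translation":[0,0,0.003],"spin":0},{"jaw":0.012,"translation":[0,0,0],"spin":0},{"jaw":0.012,"translation":[0,0,0],"spin":0}]}}

```text
time: 17.58
tool_pos: [640.1, 56.2, 91.5]
tcp_rot: [-180.0, 0.0, 73.0]
ft_force: [0.2, -0.3, -0.9]
finger_gap: 15.5
grip_force: 49.2
```

Emit:
{"op": "carry_out", "data": {"commands": [{"jaw":0.012,"translation":[0,0,0.001],"spin":0},{"jaw":0.012,"translation":[0,0,0.001],"spin":0},{"jaw":0.012,"translation":[0,0,0.001],"spin":0},{"jaw":0.012,"translation":[0,0,0],"spin":0},{"jaw":0.012,"translation":[0,0,0],"spin":0},{"jaw":0.012,"translation":[0,0,0],"spin":0},{"jaw":0.012,"translation":[0,0,0],"spin":0},{"jaw":0.012,"translation":[0,0,0],"spin":0}]}}

```text
time: 18.25
tool_pos: [640.5, 56.2, 88.9]
tcp_rot: [180.0, -0.0, 73.0]
ft_force: [-0.3, 0.2, 0.8]
finger_gap: 15.5
grip_force: 50.3
```

Emit:
{"op": "carry_out", "data": {"commands": [{"jaw":0.012,"translation":[0,0,0.001],"spin":0},{"jaw":0.012,"translation":[0,0,0.001],"spin":0},{"jaw":0.012,"translation":[0,0,0],"spin":0},{"jaw":0.012,"translation":[0,0,0],"spin":0},{"jaw":0.012,"translation":[0,0,0],"spin":0},{"jaw":0.012,"translation":[0,0,0],"spin":0},{"jaw":0.012,"translation":[0,0,0],"spin":0},{"jaw":0.012,"translation":[0,0,0],"spin":0}]}}

```text
time: 18.92
tool_pos: [640.6, 56.2, 88.9]
tcp_rot: [180.0, -0.0, 73.0]
ft_force: [-7.4, -0.4, 13.7]
finger_gap: 15.2
grip_force: 57.0
```

Stopped at z=88.9 with 13.7 N, so it is seated. Release, then rise straight up.

Emit:
{"op": "carry_out", "data": {"commands": [{"jaw":0.05,"translation":[0,0,0],"spin":0},{"jaw":0.05,"translation":[0,0,0],"spin":0},{"jaw":0.05,"translation":[0,0,0],"spin":0},{"jaw":0.05,"translation":[0,0,0],"spin":0},{"jaw":0.05,"translation":[0,0,-0.005],"spin":0},{"jaw":0.05,"translation":[0,0,-0.015],"spin":0},{"jaw":0.05,"translation":[0,0,-0.025],"spin":0},{"jaw":0.05,"translation":[0,0,-0.035],"spin":0}]}}

```text
time: 19.58
tool_pos: [637.9, 56.2, 164.0]
tcp_rot: [-179.6, 0.1, 73.0]
ft_force: [0.6, 0.0, 0.6]
finger_gap: 50.1
grip_force: 0.0
```

Emit:
{"op": "carry_out", "data": {"commands": [{"jaw":0.05,"translation":[0,0,-0.025],"spin":0},{"jaw":0.05,"translation":[0,-0.03,-0.015],"spin":0},{"jaw":0.04,"translation":[0,-0.03,0],"spin":0},{"jaw":0.02,"translation":[0,-0.03,0],"spin":0},{"jaw":0,"translation":[0,-0.02,0],"spin":0},{"jaw":0,"translation":[0,0,0],"spin":0},{"jaw":0,"translation":[0,0,0],"spin":0},{"jaw":0,"translation":[0,0,0],"spin":0}]}}

```text
time: 20.25
tool_pos: [535.7, 88.2, 207.2]
tcp_rot: [179.9, -0.0, 73.0]
ft_force: [0.8, -0.1, 0.3]
finger_gap: -0.0
grip_force: 0.0
```

```bash
python3 - <<'E'
from h import *
np.set_printoptions(precision=1,suppress=True)
p=r.snapshot("wrist");s=r.snapshot("scene");t=r.snapshot("top");go([480,94.7,175])
for n,q in(("w",p),("s",s),("t",t)):
    print(n,"shoulder pred",proj(q,[640.8,56.5,125]),"pad pred",proj(q,[480,94.7,129]));lm(q,["pin_shoulder","lever_pad","lever_hinge"])
    for d in r.regions_of(q,"lock_pin")[:3]:
        yy,xx=np.nonzero(d["pixels"]);print("reg",d["xy"],round(d["score"],2),xx.min(),xx.max(),yy.min(),yy.max())
print("head top pred",proj(p,[640.8,56.5,159]),proj(s,[640.8,56.5,159]))
cv2.imwrite("pics/w10.png",np.hstack([cv2.resize(p["pixels"][0:400,150:550],(500,500)),cv2.resize(s["pixels"][100:220,370:442],(300,500),interpolation=2)]))
E
```

```text
t 20.4 pos [535.8  87.9 206.7] rot [-180.    0.   73.] gap -0.2 F [ 0.2 -0.2 -0.3] | tool shift mm [ -9.8 -55.4  31.7]
w shoulder pred [460.2 191.7] pad pred [256.9 205.5]
pin_shoulder [([461.1, 190.9], 0.72)]
lever_pad [([256.9, 205.0], 0.79)]
lever_hinge [([383.5, 187.4], 0.64)]
reg [473.6, 199.9] 0.91 451 490 183 216
s shoulder pred [423.1 172. ] pad pred [370.6 129.7]
pin_shoulder [([423.9, 173.6], 0.74), ([282.7, 323.4], 0.61), ([170.7, 260.2], 0.58)]
lever_pad [([371.9, 130.2], 0.71)]
lever_hinge [([400.3, 167.7], 0.94), ([413.1, 218.3], 0.53)]
reg [427.4, 166.0] 0.68 420 431 157 174
reg [284.1, 321.9] 0.54 275 288 309 339
reg [170.6, 259.9] 0.48 160 175 248 276
t shoulder pred [239.8 135.1] pad pred [206.5 202.6]
pin_shoulder [([239.7, 131.5], 0.74), ([418.1, 272.5], 0.63), ([208.9, 201.9], 0.61)]
lever_pad [([207.6, 203.9], 0.58), ([240.7, 138.3], 0.26)]
lever_hinge [([230.6, 159.9], 0.62)]
reg [232.5, 146.1] 0.57 178 283 94 214
reg [402.4, 169.4] 0.54 401 411 163 175
reg [241.5, 135.0] 0.41 234 244 127 139
head top pred [478.8 203.7] [427.  158.1]
```

View pics/w10.png

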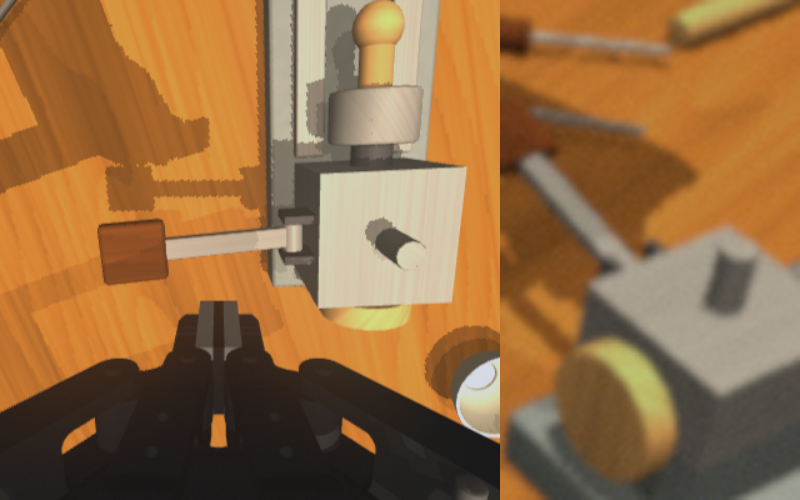

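The pin is home: the picture shows its shoulder on the headstock top, head at full-frame (479,204) as predicted, and the lever is still at rest. Now I'll move the closed fingers over the lever pad.

Emit:
{"op": "carry_out", "data": {"commands": [{"jaw":0,"translation":[-0.005,-0.02,0],"spin":0},{"jaw":0,"translation":[-0.005,-0.02,0.005],"spin":0},{"jaw":0,"translation":[0,-0.015,0.02],"spin":0},{"jaw":0,"translation":[0,0,0.025],"spin":0},{"jaw":0,"translation":[0,0,0.025],"spin":0},{"jaw":0,"translation":[0,0,0.02],"spin":0},{"jaw":0,"translation":[0,0,0.01],"spin":0},{"jaw":0,"translation":[0,0,0],"spin":0}]}}

```text
time: 21.67
tool_pos: [477.6, 94.6, 99.2]
tcp_rot: [-179.8, 0.1, 73.0]
ft_force: [0.6, -0.9, -0.8]
finger_gap: 0.0
grip_force: 0.0
```

Emit:
{"op": "carry_out", "data": {"commands": [{"jaw":0,"translation":[0,0,0.002],"spin":0},{"jaw":0,"translation":[0,0,0.002],"spin":0},{"jaw":0,"translation":[0,0,0.002],"spin":0},{"jaw":0,"translation":[0,0,0.002],"spin":0},{"jaw":0,"translation":[0,0,0],"spin":0},{"jaw":0,"translation":[0,0,0],"spin":0},{"jaw":0,"translation":[0,0,0],"spin":0},{"jaw":0,"translation":[0,0,0],"spin":0}]}}

```text
time: 22.33
tool_pos: [479.9, 94.8, 94.1]
tcp_rot: [180.0, -0.0, 73.0]
ft_force: [0.4, 0.5, 1.3]
finger_gap: 0.2
grip_force: 0.2
```

Emit:
{"op": "carry_out", "data": {"commands": [{"jaw":0,"translation":[0,0,0.002],"spin":0},{"jaw":0,"translation":[0,0,0.002],"spin":0},{"jaw":0,"translation":[0,0,0.002],"spin":0},{"jaw":0,"translation":[0,0,0],"spin":0},{"jaw":0,"translation":[0,0,0],"spin":0},{"jaw":0,"translation":[0,0,0],"spin":0},{"jaw":0,"translation":[0,0,0],"spin":0},{"jaw":0,"translation":[0,0,0],"spin":0}]}}

```text
time: 23.0
tool_pos: [479.7, 94.9, 87.9]
tcp_rot: [180.0, -0.0, 73.0]
ft_force: [-1.9, 1.9, 3.5]
finger_gap: -0.1
grip_force: 2.1
```

Emit:
{"op": "carry_out", "data": {"commands": [{"jaw":0,"translation":[0,0,0.002],"spin":0},{"jaw":0,"translation":[0,0,0.001],"spin":0},{"jaw":0,"translation":[0,0,0],"spin":0},{"jaw":0,"translation":[0,0,0],"spin":0},{"jaw":0,"translation":[0,0,0],"spin":0},{"jaw":0,"translation":[0,0,0],"spin":0},{"jaw":0,"translation":[0,0,0],"spin":0},{"jaw":0,"translation":[0,0,0],"spin":0}]}}

```text
time: 23.67
tool_pos: [479.6, 94.8, 84.9]
tcp_rot: [-180.0, -0.0, 73.0]
ft_force: [-2.6, 0.7, 5.3]
finger_gap: -0.1
grip_force: 2.3
```

Contact at TCP z≈89. Press down about 17 mm, then check against the pad's height.

Emit:
{"op": "carry_out", "data": {"commands": [{"jaw":0,"translation":[0,0,0.002],"spin":0},{"jaw":0,"translation":[0,0,0.003],"spin":0},{"jaw":0,"translation":[0,0,0.003],"spin":0},{"jaw":0,"translation":[0,0,0.003],"spin":0},{"jaw":0,"translation":[0,0,0.003],"spin":0},{"jaw":0,"translation":[0,0,0.003],"spin":0},{"jaw":0,"translation":[0,0,0],"spin":0},{"jaw":0,"translation":[0,0,0],"spin":0}]}}

```text
time: 24.33
tool_pos: [479.2, 94.8, 67.8]
tcp_rot: [-179.9, 0.0, 73.0]
ft_force: [-4.8, 2.2, 8.0]
finger_gap: 0.0
grip_force: 4.1
```

```bash
cat > pad.py <<'E'
from h import *
np.set_printoptions(precision=1,suppress=True)
h=np.array([640.8,56.5,0])-58*np.array([np.cos(np.radians(13.3)),-np.sin(np.radians(13.3)),0])+[0,0,100]
u=np.array([-np.cos(np.radians(13.3)),np.sin(np.radians(13.3)),0])
s=r.snapshot("scene");t=r.snapshot("top");w=r.snapshot("wrist");go([480,94.7,65])
for n,p in(("s",s),("t",t),("w",w)):
    print(n,[(np.round(d["xy"],1).tolist(),round(d["score"],2)) for d in r.landmark_of(p,"lever_pad")[:2]])
    for q in(0,.1,.15,.21,.27,.35):
        a=.21-q;print("  ",q,proj(p,h+u*(110*np.cos(a)-6*np.sin(a))+[0,0,110*np.sin(a)+6*np.cos(a)]))
E
python3 pad.py
```

```text
t 24.48 pos [479.2  94.8  68. ] rot [-179.9    0.    73. ] gap 0.3 F [-6.   1.3  7.7] | tool shift mm [0.1 0.8 3. ]
s [([371.0, 140.7], 0.57)]
   0 [370.8 130. ]
   0.1 [369.5 133.6]
   0.15 [369.1 135.5]
   0.21 [368.6 137.8]
   0.27 [368.2 140.2]
   0.35 [367.9 143.5]
t [([207.5, 204.2], 0.58), ([250.4, 154.7], 0.18)]
   0 [206.8 202.3]
   0.1 [207.8 204.3]
   0.15 [208.3 205.1]
   0.21 [209.1 205.9]
   0.27 [209.9 206.6]
   0.35 [211.  207.1]
w [([318.6, 251.1], 0.96)]
   0 [330.4 283. ]
   0.1 [324.6 270.5]
   0.15 [322.9 264.7]
   0.21 [321.8 258.3]
   0.27 [321.6 252.3]
   0.35 [322.5 244.9]
```

The networks are biased here because the fingers hide part of the pad. I'll measure the pad's far edge in the wrist picture instead, and check the method on the saved picture of the lever at rest.

```bash
cat > edge.py <<'E'
from h import *
np.set_printoptions(precision=1,suppress=True)
c,s_=np.cos(np.radians(13.3)),np.sin(np.radians(13.3))
u=np.array([-c,s_,0]);v=np.array([s_,c,0])
H=np.array([640.8,56.5,100])+58*u
def pt(q,l,y): a=.21-q;return H+u*(l*np.cos(a)-6*np.sin(a))+v*y+[0,0,l*np.sin(a)+6*np.cos(a)]
def meas(p,q0):
    hsv=cv2.cvtColor(p["pixels"].astype(np.uint8),cv2.COLOR_BGR2HSV)
    m=((hsv[...,2]<150)&(hsv[...,1]>90)).astype(np.uint8)
    for l in(98,104,116,122):
        a,b=proj(p,pt(q0,l,35)),proj(p,pt(q0,l,5));n=120
        P=[a+(b-a)*k/n for k in range(n)]
        g=np.array([cv2.remap(p["pixels"][...,2].astype(np.float32),np.float32([[x]]),np.float32([[y]]),1)[0,0] for x,y in P]);g=cv2.GaussianBlur(g[:,None],(1,9),0)[:,0]
        k=np.argmin(np.diff(g));row=P[k][1]
        qs=np.linspace(-.05,.45,101);rows=[proj(p,pt(q,l,20))[1] for q in qs]
        print(l,"edge",np.round(P[k],1),"drop",round(np.diff(g)[k],1),"q",round(float(np.interp(-row,-np.array(rows),qs)),3))
if __name__=="__main__":
    print("rest");meas(pickle.load(open("w1.pkl","rb")),0);meas(pickle.load(open("w2.pkl","rb")),0)
    w=r.snapshot("wrist");go([480,94.7,65]);print("now")
    for q0 in(.12,.2,.28): meas(w,q0)
E
python3 edge.py
```

```text
rest
98 edge [286.9 193.3] drop -12.1 q 0.188
104 edge [281.  194.2] drop -14.2 q 0.166
116 edge [269.  195.2] drop -11.8 q 0.164
122 edge [263.  196.1] drop -14.1 q 0.146
98 edge [266.7  87.3] drop -6.4 q 0.45
104 edge [260.2  87.4] drop -6.0 q 0.45
116 edge [247.   88.1] drop -6.8 q 0.45
122 edge [240.4  88.2] drop -5.8 q 0.45
t 24.68 pos [479.2  94.9  68. ] rot [-179.9    0.    73. ] gap -0.5 F [-5.5  1.4  8.7] | tool shift mm [0.1 0.8 3. ]
now
98 edge [348.  205.2] drop -28.0 q 0.383
104 edge [333.8 205.9] drop -27.5 q 0.373
116 edge [304.9 206.7] drop -26.5 q 0.365
122 edge [290.4 207.4] drop -23.9 q 0.358
98 edge [345.1 204.9] drop -27.6 q 0.387
104 edge [331.6 205.8] drop -27.6 q 0.375
116 edge [304.5 207. ] drop -26.6 q 0.361
122 edge [291.  207.4] drop -23.8 q 0.359
98 edge [343.9 205.1] drop -26.9 q 0.383
104 edge [331.1 206.2] drop -27.9 q 0.369
116 edge [305.7 206.7] drop -25.3 q 0.366
122 edge [293.1 207.2] drop -23.7 q 0.361
```

```bash
cat > edge2.py <<'E'
from edge import *
def edgepix(p,q0,l):
    a,b=proj(p,pt(q0,l,38)),proj(p,pt(q0,l,8));n=160;P=[a+(b-a)*k/n for k in range(n)]
    g=np.array([cv2.remap(p["pixels"][...,2].astype(np.float32),np.float32([[x]]),np.float32([[y]]),1)[0,0] for x,y in P]);g=cv2.GaussianBlur(g[:,None],(1,9),0)[:,0]
    return np.array(P[int(np.argmin(np.diff(g)))])
def yof(p,e,q,l):
    ys=np.linspace(8,38,301);rows=[proj(p,pt(q,l,y))[1] for y in ys];return float(np.interp(-e[1],-np.array(rows)[::1],ys)) if rows[0]<rows[-1] else float(np.interp(-e[1],-np.array(rows),ys))
L=(98,104,116,122);w=r.snapshot("wrist");go([480,94.7,65])
R=[pickle.load(open(f,"rb")) for f in("w1.pkl","w2.pkl")]
for l in L:
    y=[yof(p,edgepix(p,0,l),0,l) for p in R];e=edgepix(w,.2,l)
    qs=np.linspace(0,.42,85)
    out=[]
    for yy in y+[np.mean(y)]:
        rows=np.array([proj(w,pt(q,l,yy))[1] for q in qs]);out.append(round(float(np.interp(-e[1],-rows,qs)),3))
    print(l,"y rest",np.round(y,1),"q",out)
E
python3 edge2.py
```

```text
t 24.73 pos [479.2  94.9  68. ] rot [-179.9    0.    73. ] gap 0.1 F [-5.1  1.5  8.3] | tool shift mm [0.1 0.8 3. ]
98 y rest [24.5 22.6] q [0.233, 0.295, 0.264]
104 y rest [24.3 22.8] q [0.237, 0.283, 0.26]
116 y rest [24.7 23. ] q [0.232, 0.279, 0.255]
122 y rest [24.5 23.2] q [0.24, 0.274, 0.257]
```

```bash
cat > arm.py <<'E'
from edge import *
def arm(l,q): a=.21-q;return H+u*l*np.cos(a)+[0,0,l*np.sin(a)]
s=r.snapshot("scene");q=r.sense();print(q["time"],q["tool_pos"],q["ft_force"])
im0=cv2.imread("pics/scene0.png")
def cen(im,x,y):
    S=cv2.cvtColor(im,cv2.COLOR_BGR2HSV)[...,1].astype(np.float32)
    ys=np.arange(y-14,y+14,.25);g=cv2.remap(S,np.full((len(ys),1),x,np.float32),ys.astype(np.float32)[:,None],1)[:,0]
    w=np.clip(np.percentile(g,75)*.8-g,0,None);k=np.argmin(g-0.5*np.abs(0));
    lo=hi=k
    while lo>0 and w[lo-1]>0: lo-=1
    while hi<len(w)-1 and w[hi+1]>0: hi+=1
    sl=slice(lo,hi+1);return (ys[sl]*w[sl]).sum()/w[sl].sum(),ys[lo],ys[hi]
qs=np.linspace(0,.42,43)
for l in(50,58,66,74,82):
    x=proj(s,arm(l,.1))[0]
    def rowat(qq): # row of the arm's line at column x
        P=np.array([proj(s,arm(t,qq)) for t in np.linspace(15,105,60)]);o=np.argsort(P[:,0]);return np.interp(x,P[o,0],P[o,1])
    R=np.array([rowat(t) for t in qs]);c0=cen(im0,x,R[0]);c1=cen(s["pixels"],x,R[21])
    print(l,round(x,1),"rest",np.round(c0,1),"pred",round(R[0],1),"now",np.round(c1,1),"q",round(float(np.interp(c1[0]-c0[0]+R[0],R,qs)),3))
E
python3 arm.py
```

```text
24.7833 [479.2  94.9  68. ] [-4.8  1.5  8.8]
50 385.9 rest [148.5 142.2 154.4] pred 149.4 now [153.6 148.3 158.8] q 0.236
58 383.6 rest [145.9 139.6 152.1] pred 146.9 now [152.1 146.7 157.5] q 0.249
66 381.3 rest [143.1 136.6 149.3] pred 144.3 now [150.4 145.1 155.6] q 0.257
74 379.0 rest [140.6 135.3 146.3] pred 141.8 now [148.3 142.8 153.8] q 0.242
82 376.8 rest [139.7 135.8 143.8] pred 139.3 now [146.9 142.3 151.8] q 0.203
```

The arm in the scene view gives q≈0.24, and the pad edge gives about 0.25. I'll ease up 3 mm to get nearer 0.21.

Emit:
{"op": "carry_out", "data": {"commands": [{"jaw":0,"translation":[0,0,-0.001],"spin":0},{"jaw":0,"translation":[0,0,-0.001],"spin":0},{"jaw":0,"translation":[0,0,-0.001],"spin":0},{"jaw":0,"translation":[0,0,0],"spin":0},{"jaw":0,"translation":[0,0,0],"spin":0},{"jaw":0,"translation":[0,0,0],"spin":0},{"jaw":0,"translation":[0,0,0],"spin":0},{"jaw":0,"translation":[0,0,0],"spin":0}]}}

```text
time: 25.45
tool_pos: [479.4, 94.8, 71.0]
tcp_rot: [-180.0, 0.0, 73.0]
ft_force: [-3.1, 1.2, 6.9]
finger_gap: -0.2
grip_force: 3.5
```

```bash
python3 arm.py; python3 edge2.py; python3 -c "
from h import *
s=r.snapshot('scene');print(proj(s,[640.8,56.5,125]));lm(s,['pin_shoulder'])"
```

```text
25.5 [479.4  94.8  71. ] [-4.3  1.4  6.4]
50 385.9 rest [148.5 142.2 154.4] pred 149.4 now [152.9 147.3 158.3] q 0.201
58 383.6 rest [145.9 139.6 152.1] pred 146.9 now [151.3 146.  156.7] q 0.215
66 381.3 rest [143.1 136.6 149.3] pred 144.3 now [149.6 144.4 154.9] q 0.227
74 379.0 rest [140.6 135.3 146.3] pred 141.8 now [147.3 141.6 152.8] q 0.207
82 376.8 rest [139.7 135.8 143.8] pred 139.3 now [146.  141.5 151. ] q 0.175
t 25.55 pos [479.4  94.8  71. ] rot [-180.    0.   73.] gap -0.2 F [-4.2  1.8  7.7] | tool shift mm [0.1 0.6 6. ]
98 y rest [24.5 22.6] q [0.201, 0.264, 0.233]
104 y rest [24.3 22.8] q [0.213, 0.26, 0.236]
116 y rest [24.7 23. ] q [0.206, 0.253, 0.229]
122 y rest [24.5 23.2] q [0.211, 0.245, 0.228]
[423.13069943 171.96242202]
pin_shoulder [([167.6, 262.8], 0.5)]
```

The arm view gives 0.205, the pad edge about 0.23, and the force is 7 N as expected at level. Handing in.

```bash
python3 -c "
from bench import r
print(r.hand_in())"
```

```text
the job is handed in; nothing more can be done
None
```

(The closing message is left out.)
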